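# Fill the test-kit crate and hold the clip open on its card

### The arm

A 6-joint arm with a two-finger parallel gripper is mounted at the origin on a cart in front of the work surface, level with it; the furniture and walls round the work are solid. World frame = base frame: x ahead of the robot, y to its left, z up, the work surface at z = 0. Lengths are in mm, angles in degrees, forces in N, time in s.
With the tool pointing down it reaches from about 350 to 850 mm from the base axis. Payload 8.1 kg.
Tool frame: the origin (TCP) lies between the finger pads; the fingertips stand 22 mm ahead of it and the grasp point (between the pads) lies 3 mm ahead of it; z points along the fingers, y is the line along which they close (so a half turn about z gives the same grasp; the last joint's range is limited). The gripper opens to 85 mm and grips with 20 to 120 N. Pads are 22 mm wide; open, the fingers measure 114 mm over their backs; the gripper's body (76 mm by 85 mm) begins 54 mm behind the grasp point. The pads swing forward as they close: fully open they stand 13 mm farther back than shut.
Start: joints at [61.513, 7.471, 85.268, -0, 87.261, -4.893], TCP at [240.135, 549.855, 253.292] pointing down, gripper open.
Joint ranges: [-169.43, 169.43], [-51.17, 129.36], [1.28, 143.12], [-76.62, 256.62], [0, 156.53], [-152.29, 152.29]. Speed limits (degrees/s): [136.94, 136.94, 159.86, 180, 180, 180].

### API

Orientations are given as [roll, pitch, yaw] about the fixed x, y, z axes, in that order (R = Rz(yaw) Ry(pitch) Rx(roll)).
In Python, from bench import r, vision gives the robot as it stands.
- The arm moves only by the tool step_arm, never from a script. Its argument "targets" is a list that holds one entry, the list of rows, each a list of 6 numbers: the shift along the world's x, y, z in mm, then the turn, a rotation vector about the world's x, y, z in rad. In form: [[[x, y, z, rx, ry, rz], ...]]. A call has 1 to 12 rows; each row is the pose to reach, as a shift and turn from the pose commanded when the call began; what a row does not reach only later rows make up. A row lasts 1/12 s, in which the tool goes at most 41.7 mm and 7.16 degrees, less where a joint would pass 70% of its speed; a pose out of reach is approached as far as the arm can. A call with a gripper value outside its range is refused whole. "fingers" is the gripper's target within -1 to 1 (shut at 1, half-way at 0, fully open at -1), set as the call begins (left out, the last holds). The fingers move at their own pace and stop on an object; "newtons" is the grip in N (left out, the last holds). Time passes only in rows, so rows that repeat a pose let the fingers close. It gives the time, the measured TCP pose, the force, the opening and the grip force at its end, in the units of the state.
- r.sense(): the state, without advancing time (a new reading comes with each control period).
- vision.snapshot(name): name is "scene" or "side" or "wrist"; returns a dict with "img" (420x560x3 uint8, blue, green, red), "mtx" (3x3 intrinsics, pixels), "D" ([k1, k2, p1, p2, k3] as OpenCV has them; the pictures are not rectified), "eye" and "attitude" of the camera in the world. Camera axes: x right, y up, looking along -z (the intrinsics and any distortion apply to the point x, -y, -z); pixel columns grow to the right and rows downward; lengths in mm; the calibration is good to about 2 mm. A picture is of the moment at which its call begins. There is no depth.
- r.hand_in(): hands the job in; it is judged then, once.
The state is a dict: "time": time; "joint_pos": joint angles; "qd": joint speeds; "joint_efforts": joint torques, N m; "tool_pos": TCP position; "tcp_rot": TCP orientation; "ft_force": force on the tool from outside, world axes, zero at the start; "wrist_torque": the same for the moment, N m; "finger_gap": finger opening in mm; "grip_force": force on a finger pad.
Only numpy, scipy, OpenCV 4.12 (cv2) and the standard library are available. Lean on these libraries where they do the work, as an engineer would, in place of code of your own. Each camera call takes 0.05 s, during which the arm holds its last target. There are 200 camera calls.

### The job

Stand the two loose dropper bottles upright in the two empty front cells of the divided test-kit crate, one to a cell. Then pick up the spring clip from the bench by its handles, squeeze it fully open, and hold it gaping around the right-hand side edge of the crate's upright card, level with the upper half of the card, one jaw in front of the card and one behind, touching neither card nor crate, so that I can slip a test sheet in; finish while still holding it open there. Leave the crate's other contents and the things lying round as they are, and do not knock the card.

Things in the scene. Friction and masses are not known exactly. Their poses are not given: they have to be found in the camera images.
- crate: grey plastic divided crate, 104 (x) x 154 (y) x 34 mm high, fixed; origin under its centre on the bench, x to the back, y to its left, z up. 2 rows of 3 cells, each 46 x 46 inside, walls and floor 4 thick. The front row's outer two cells are empty; the other four hold pots and vials, none higher than 51 above the bench. A white card stands upright on its back wall
- cell_left (a point): centre of the floor of the empty front left cell (4 above the bench); axes as the crate's
- cell_right (a point): centre of the floor of the empty front right cell; axes as the crate's
- card: stiff white card, 3 thick (x), 165 wide (y), 110 high (z), fixed upright behind the crate's back wall, facing front; origin at its centre, axes as the crate's. Its lower edge is 22 above the bench, its upper edge 132; its side edges stand 5.5 beyond the crate's ends
- card_edge (a point): point on the card's right-hand side edge, 105 above the bench (27 below the top edge), mid thickness; x is the card's normal (to the back), y points from the edge into the card, z up
- bottle_a_mid (a point): centre (half-way up) of a loose white dropper bottle with red cap standing on the bench: round body 32 mm across up to 62 above its base, tapering cap 24 across up to 82; z is its axis, upwards; about 32 g. Grip it with the fingertips 34 to 45 above its base, so that they stay above the cell walls (its base goes 4 above the bench, the walls' tops are 34 above it)
- bottle_b_mid (a point): the same point of the second loose dropper bottle, with pink cap, the same size; either bottle may go in either cell
- clip_pivot (a point): pivot pin of the spring clip, half-way up. The clip (two steel levers, black plastic handle sleeves, rubber jaw lips, 85 g) lies on its side on the bench, 24 mm high, pin upright; jaws reach 47 ahead of the pin, handles 55 behind. Axes are those of the left lever; while the clip is shut x points along the clip from pin to jaws, y to its left, z up along the pin
- clip_grip (a point): place to squeeze the shut clip: on its centre line, 40 mm behind the pin, half-way up (12 above the bench); axes as clip_pivot's. Shut, the handles splay in a V, 45 over their outsides here and 52 at their ends; fully squeezed they are parallel, 26 over their outsides. Squeeze across y; the spring takes about 9 N, 20 to 60 N is good
- jaw_tip_left (a point): inner side of the tip of the left jaw's lip, half-way up; 46 ahead of the pin; moves with the left lever
- jaw_tip_right (a point): the same point of the right jaw; moves with the right lever
- clip_lever (a joint): opening of the clip: angle between its two levers, rad; 0 jaws shut (where its spring drives it), 0.55 fully squeezed (stop), the jaws then gape 25 mm at the tips. As the handles are squeezed between parallel fingers each lever turns by half of it, so the centre line stays square to the fingers' closing line
- powder_pot_3: small white pot with lid, 40 across, 47 high, standing in a cell of the crate; origin at its base
- powder_pot_1: small white pot with lid, 36 across, 44 high, in a cell of the crate; origin at its base
- vial_1: small vial with grey cap, 28 across, 35 high, in a cell of the crate; origin at its base
- vial_2: second such vial, in a cell of the crate; origin at its base
- timer: round minute timer, 64 across, 39 high, lying by the work; origin at its base; leave alone
- reel: small reel of thread tape lying flat, 44 across, 13 high; origin at its base; leave alone
- marker: marker pen lying on the bench, 15 thick, 126 long; leave alone
Things that resemble listed ones, but are neither listed nor needed, are in the scene too. There is more than one size of the part that bears clip_pivot; the job needs the smaller.

How it is judged (in metres and radians):
On the way:
1. both dropper bottles stand upright in the two empty front cells, one in each (((horizontal distance between bottle_a_mid and cell_left below 0.02 m and z of bottle_a_mid in the frame of cell_left between 0.035 and 0.047 m and angle between each of bottle_a_mid, bottle_b_mid's own z axis and vertical below 0.12 rad and horizontal distance between bottle_b_mid and cell_right below 0.02 m and z of bottle_b_mid in the frame of cell_right between 0.035 and 0.047 m) or (horizontal distance between bottle_a_mid and cell_right below 0.02 m and z of bottle_a_mid in the frame of cell_right between 0.035 and 0.047 m and angle between each of bottle_a_mid, bottle_b_mid's own z axis and vertical below 0.12 rad and horizontal distance between bottle_b_mid and cell_left below 0.02 m and z of bottle_b_mid in the frame of cell_left between 0.035 and 0.047 m))), for 0.2 s.
At the end, for the whole second after the job is handed in: Each bottle upright (0.12 rad) on the floor of its own empty cell; clip gripped, still, open over 0.40 rad, pin within 0.35 of vertical, a jaw tip either side of the card, both 5 mm in past its right edge and from 30 below to 25 above card_edge, clear of card and crate (under 0.3 N) (((horizontal distance between bottle_a_mid and cell_left below 0.02 m and z of bottle_a_mid in the frame of cell_left between 0.035 and 0.047 m and angle between each of bottle_a_mid, bottle_b_mid's own z axis and vertical below 0.12 rad and horizontal distance between bottle_b_mid and cell_right below 0.02 m and z of bottle_b_mid in the frame of cell_right between 0.035 and 0.047 m) or (horizontal distance between bottle_a_mid and cell_right below 0.02 m and z of bottle_a_mid in the frame of cell_right between 0.035 and 0.047 m and angle between each of bottle_a_mid, bottle_b_mid's own z axis and vertical below 0.12 rad and horizontal distance between bottle_b_mid and cell_left below 0.02 m and z of bottle_b_mid in the frame of cell_left between 0.035 and 0.047 m)) and value of joint clip_lever above 0.4 rad and ((x of jaw_tip_left in the frame of card_edge below -0.0025 m and x of jaw_tip_right in the frame of card_edge above 0.0025 m) or (x of jaw_tip_right in the frame of card_edge below -0.0025 m and x of jaw_tip_left in the frame of card_edge above 0.0025 m)) and y of each of jaw_tip_left, jaw_tip_right in the frame of card_edge above 0.005 m and z of jaw_tip_left in the frame of card_edge between -0.03 and 0.025 m and z of jaw_tip_right in the frame of card_edge between -0.03 and 0.025 m and angle between clip_pivot's own z axis and vertical below 0.35 rad and contact force between the fingers and clip above 2 N and contact force between clip and card below 0.3 N and contact force between clip and crate below 0.3 N and linear speed of clip below 0.03 m/s); the arm keeps its last pose, push and grip.
It fails at once if the crate's other contents are lifted, tipped or moved more than 20 mm (distance of any of powder_pot_3, powder_pot_1, vial_1, vial_2 from where it was at the start of the episode above 0.02 m or angle between any of powder_pot_3, powder_pot_1, vial_1, vial_2's own z axis and vertical above 0.5 rad).
It fails at once if the timer, reel or marker is moved more than 30 mm (distance of any of timer, reel, marker from where it was at the start of the episode above 0.03 m).
It fails at once if the card is struck hard (over 10 N) (contact force between card and anything else above 10 N).
It also fails if it takes over 64 s, if anything falls off the work surface, if the arm or the gripper's body presses on something with over 40 N, if the wrist force passes 120 N, or if a joint passes its speed limit or range.

## Working session

There is one attempt and no reset: what is moved stays moved. The work goes in short steps, Python scripts to look and compute and a tool call to move; the robot and the scene stay as the last step left them, time stands still between calls to the robot, and variables do not carry over. Pictures are saved under pics/ and viewed, at most 10 in all, crops included, and the job is handed in when it is done.

Besides the shell and the picture viewer there is one more tool, called after ">>>" in YAML: its name, and indented under it one key for each argument. step_arm: Moves the arm, as the interface text tells. Its arguments: {"type":"object","properties":{"targets":{"type":"array"},"fingers":{"type":"number"},"newtons":{"type":"number"}},"required":["targets"]}

```bash
mkdir -p pics
cat > h.py <<'E'
import numpy as np,cv2
from scipy.spatial.transform import Rotation as R
from bench import r,vision
def rot(a):
    a=np.array(a,float)
    if a.shape==(3,3): return a
    return R.from_euler('xyz',a,degrees=True).as_matrix()
def ray(s,px):
    p=cv2.undistortPoints(np.array([[px]],float),np.array(s['mtx'],float),np.array(s['D'],float))[0,0]
    return np.array(s['eye'],float),rot(s['attitude'])@np.array([p[0],-p[1],-1.])
def onz(s,px,z):
    e,d=ray(s,px); return e+d*(z-e[2])/d[2]
def proj(s,P):
    c=(np.atleast_2d(P)-np.array(s['eye']))@rot(s['attitude']); c=c*[1,-1,-1]
    return cv2.projectPoints(c,np.zeros(3),np.zeros(3),np.array(s['mtx'],float),np.array(s['D'],float))[0][:,0]
E
python3 - <<'E'
from h import *
import pickle
for n in("scene","side"):
    s=vision.snapshot(n); print(n,s['eye'],s['attitude'],s['mtx'],s['D']); cv2.imwrite(f'pics/{n}0.png',s['img']); pickle.dump(s,open(n+'0.pkl','wb'))
print(r.sense())
E
```

```text
scene [   61.45617065 -1019.57314729  1143.86118295] [ 44.81289545   0.38265743 -26.80861309] [[495.8789372    0.         285.77104079]
 [  0.         495.8789372  209.77467892]
 [  0.           0.           1.        ]] [0.02517491 0.         0.         0.         0.        ]
side [229.1129867  867.88193526 643.35677119] [  60.76215191    1.17829858 -161.75352308] [[501.73570797   0.         266.25548998]
 [  0.         501.73570797 208.6184557 ]
 [  0.           0.           1.        ]] [-0.11106371  0.          0.          0.          0.        ]
{'time': 0.1, 'joint_pos': array([ 6.15131704e+01,  7.51372187e+00,  8.53231002e+01,  9.40816561e-04,
        8.72632137e+01, -4.89404877e+00]), 'qd': array([ 0.03417761, -0.13236385, -0.2552531 ,  0.0941454 ,  0.07713991,
       -0.05006064]), 'joint_efforts': array([ 1.85360812e-03, -5.70951712e+01, -5.01942480e+01, -1.22899737e-04,
        8.12618091e-03,  1.20360842e-04]), 'tool_pos': array([239.89909969, 549.44053343, 252.31807732]), 'tcp_rot': array([-1.79900409e+02, -9.47062872e-03,  1.56407165e+02]), 'ft_force': array([-0.08070968,  0.15284131,  0.10034835]), 'wrist_torque': array([ 0.00133976,  0.01655716, -0.0098886 ]), 'grip_force': 0.0, 'finger_gap': 85.36776806222643}
```

View pics/scene0.png

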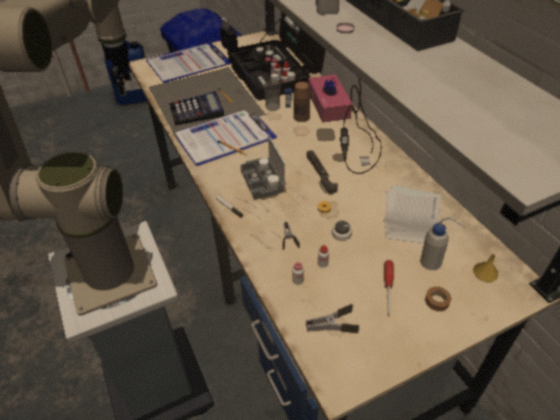

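View pics/side0.png

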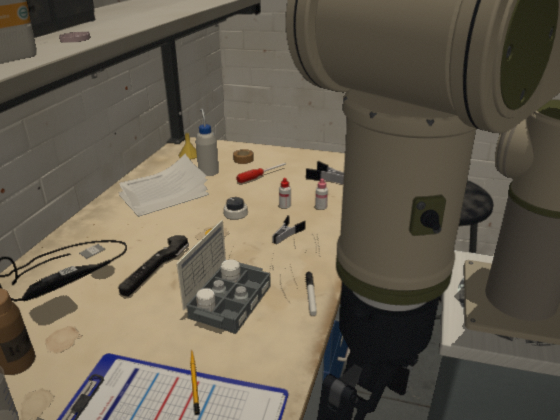

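Run:
```python
from h import *
import pickle
s=pickle.load(open('scene0.pkl','rb'));t=pickle.load(open('side0.pkl','rb'))
a=cv2.resize(s['img'][140:290,215:365],None,fx=4,fy=4,interpolation=cv2.INTER_CUBIC)
cv2.imwrite('pics/c1.png',a)
b=cv2.resize(t['img'][170:335,170:360],None,fx=3.6,fy=3.6,interpolation=cv2.INTER_CUBIC)
cv2.imwrite('pics/c2.png',b)
for p in[(297,282),(323,265)]: print(onz(s,p,0))
for p in[(321,208),(285,207)]: print(onz(t,p,0))
print('clip',onz(s,(290,236),12),onz(t,(289,232),12))
```

```text
[ 465.1922438  -274.35016649    0.        ]
[ 561.35695526 -254.7942245     0.        ]
[ 464.61410113 -262.89446747    0.        ]
[ 556.83866851 -241.83705374    0.        ]
clip [ 522.41737715 -119.26520019   12.        ] [ 507.1266485  -106.52672461   12.        ]
```

View pics/c1.png

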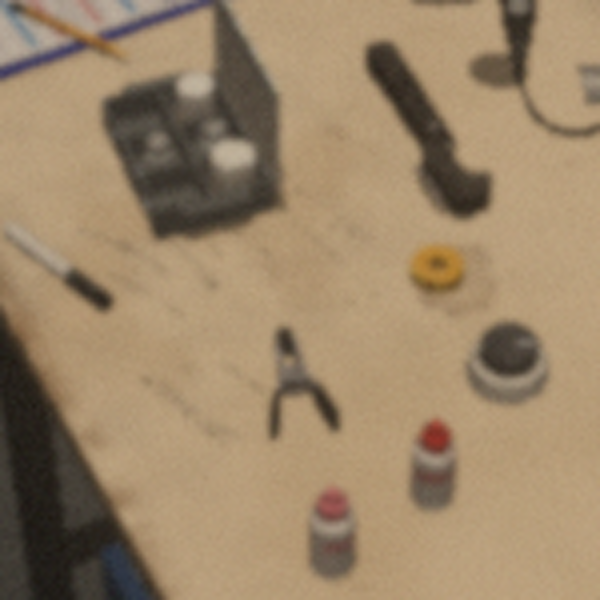

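View pics/c2.png

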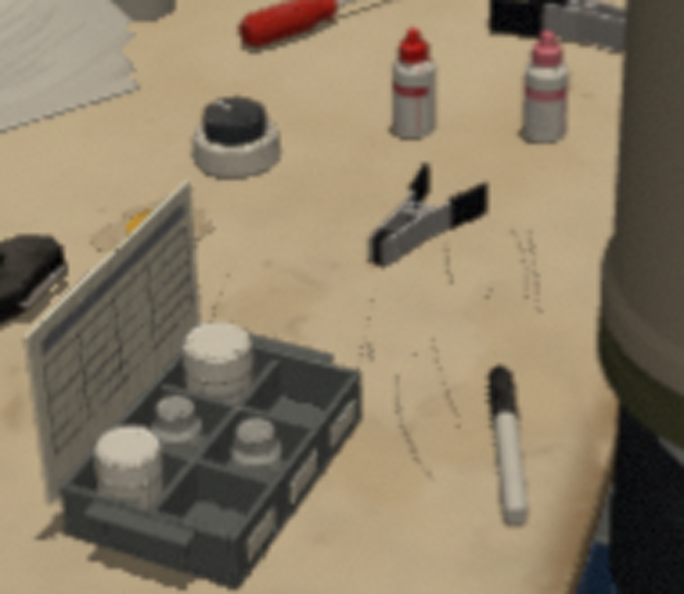

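Run:
```python
from h import *
import pickle
s=pickle.load(open('scene0.pkl','rb'));t=pickle.load(open('side0.pkl','rb'))
T=lambda c:(c[0]/3.6+170,c[1]/3.6+170); S=lambda c:(c[0]/4+215,c[1]/4+140)
for n,c,z in[('FL',(240,543),34),('FR',(360,372),34),('BL',(66,490),34),('cardTR',(190,185),132),('cardTL',(30,337),132)]: print('side',n,onz(t,T(c),z).round(1))
for n,c,z in[('cardTR',(278,97),132),('cardTL',(216,2),132),('FL',(105,103),34),('FR',(155,215),34),('BR',(280,190),34)]: print('scene',n,onz(s,S(c),z).round(1))
def hv(img,lo,hi,roi):
    x0,y0,x1,y1=roi; h=cv2.cvtColor(img[y0:y1,x0:x1],cv2.COLOR_BGR2HSV)
    return h
# clip: jaw tip, pivot, handle ends
for n,c in[('jaw',(283,330)),('piv',(292,375)),('hl',(274,437)),('hr',(336,428))]: print('scene',n,onz(s,S(c),20).round(1))
for n,c in[('jaw',(376,248)),('piv',(415,205)),('h1',(425,167)),('h2',(486,190))]: print('side',n,onz(t,T(c),24).round(1))
print('marker',[onz(t,T(c),8).round() for c in[(500,375),(515,518)]],'reel',onz(s,S((438,268)),13).round(),'timer',onz(s,S((508,350)),39).round())
for c,d in[((298+0,262),(323,182+0)),]: pass
for n,z in[((332,503),75),((435,437),75)]: print('cap',onz(s,S(n),z).round(1))
for n,z in[((548,50),75),((413,48),75)]: print('cap side',onz(t,T(n),z).round(1))
```

```text
side FL [504.2 242.5  34. ]
side FR [490.7  90.3  34. ]
side BL [605.1 231.6  34. ]
side cardTR [592.6  77.4 132. ]
side cardTL [612.1 235.1 132. ]
scene cardTR [596.8  63.8 132. ]
scene cardTL [606.1 197.3 132. ]
scene FL [511.9 230.1  34. ]
scene FR [492.5  81.4  34. ]
scene BR [596.7  61.6  34. ]
scene jaw [533.1 -69.5  20. ]
scene piv [ 517.9 -114.7   20. ]
scene hl [ 478.1 -163.6   20. ]
scene hr [ 523.  -176.8   20. ]
side jaw [525.5 -50.1  24. ]
side piv [ 516.5 -107.3   24. ]
side h1 [ 524. -157.   24.]
side h2 [ 476.5 -139.    24. ]
marker [array([423.,  37.,   8.]), array([385., 156.,   8.])] reel [678. -59.  13.] timer [ 667. -182.   39.]
cap [ 466.6 -276.1   75. ]
cap [ 558.5 -257.1   75. ]
cap side [ 462.  -254.4   75. ]
cap side [ 554.3 -231.2   75. ]
```

Candidates, in scene pixels:
- **Clip:** small clip at (290,236), large clip at (333,320). I choose the small one.
- **Bottles:** loose pink-capped at (298,275), loose red-capped at (323,258), and similar ones in the black box at (285,75). I choose the two loose ones.

The crops confirm both choices. They also show the crate's front-left and front-right cells empty, at side crop (210,505) and (300,395). Next I move over the crate.

>>> step_arm:
  targets:
    - [[270,-400,130,0,0,0.3],[270,-400,130,0,0,0.3],[270,-400,130,0,0,0.3],[270,-400,130,0,0,0.3],[270,-400,130,0,0,0.3],[270,-400,130,0,0,0.3],[270,-400,130,0,0,0.3],[270,-400,130,0,0,0.3],[270,-400,130,0,0,0.3],[270,-400,130,0,0,0.3],[270,-400,130,0,0,0.3],[270,-400,130,0,0,0.3]]
  fingers: -1
  newtons: 30

```text
time: 1.1
tool_pos: [509.5, 149.6, 383.0]
tcp_rot: [-180.0, -0.0, 173.6]
ft_force: [1.3, 0.4, 0.1]
finger_gap: 85.4
grip_force: 0.0
```

Run:
```python
from h import *
import pickle
s=vision.snapshot("wrist"); print(s['eye'],s['attitude'],s['mtx'],s['D']); cv2.imwrite('pics/w1.png',s['img']); pickle.dump(s,open('w1.pkl','wb'))
```

```text
[437.50385343 157.25213623 504.95604297] [-1.67687042e+01 -1.38279279e-02  8.35608645e+01] [[314.4752143    0.         280.04013589]
 [  0.         314.4752143  215.78247021]
 [  0.           0.           1.        ]] [-0.00611043  0.          0.          0.          0.        ]
```

View pics/w1.png

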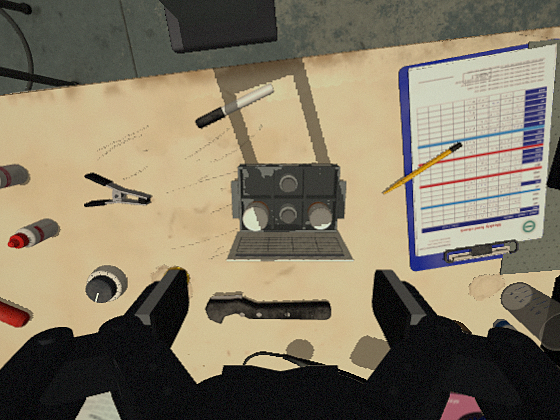

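Run:
```python
from h import *
import pickle
s=pickle.load(open('w1.pkl','rb'))
for n,c,z in[('FR',(239,164.5),34),('FL',(340,166),34),('cardTR',(227,260.5),132),('cardTL',(354.5,260.5),132),('jaw',(151,200),18),('h1',(89,175.5),24),('h2',(86,205),24),('pinktop',(10,178),62),('redtop',(16,241),82)]: print(n,onz(s,c,z).round(1))
a=cv2.resize(s['img'][150:270,70:360],None,fx=2.75,fy=2.75,interpolation=cv2.INTER_CUBIC); cv2.imwrite('pics/c3.png',a)
```

```text
FR [492.3  89.6  34. ]
FL [511.4 239.1  34. ]
cardTR [601.6  69.7 132. ]
cardTL [620.1 233.8 132. ]
jaw [534.1 -60.6  18. ]
h1 [ 484.1 -144.2   24. ]
h2 [ 529.3 -162.4   24. ]
pinktop [ 471.  -233.9   62. ]
redtop [ 559.2 -240.5   82. ]
```

View pics/c3.png

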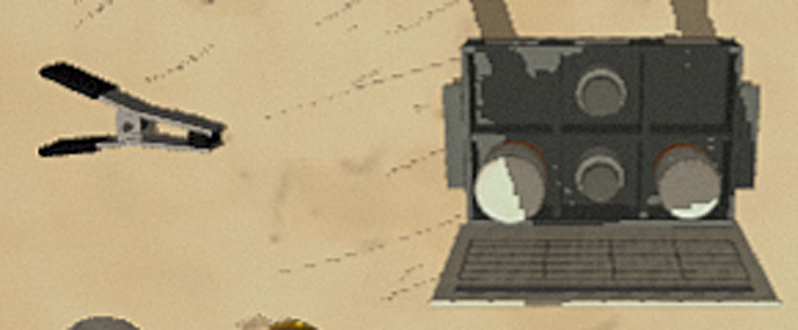

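>>> step_arm:
  targets:
    - [[0,-400,-60,0,0,0.1],[0,-400,-60,0,0,0.1],[0,-400,-60,0,0,0.1],[0,-400,-60,0,0,0.1],[0,-400,-60,0,0,0.1],[0,-400,-60,0,0,0.1],[0,-400,-60,0,0,0.1],[0,-400,-60,0,0,0.1],[0,-400,-60,0,0,0.1],[0,-400,-60,0,0,0.1],[0,-400,-60,0,0,0.1],[0,-400,-60,0,0,0.1]]

```text
time: 2.15
tool_pos: [508.2, -249.7, 321.3]
tcp_rot: [179.9, -0.1, 179.1]
ft_force: [0.3, 0.4, 0.3]
finger_gap: 85.4
grip_force: 0.0
```

Run:
```python
from h import *
import pickle
s=vision.snapshot("wrist"); print(s['eye'],s['attitude']); cv2.imwrite('pics/w2.png',s['img']); pickle.dump(s,open('w2.pkl','wb'))
```

```text
[ 435.92921032 -249.39128027  443.45346818] [-16.66932228  -0.09079438  89.11266582]
```

View pics/w2.png

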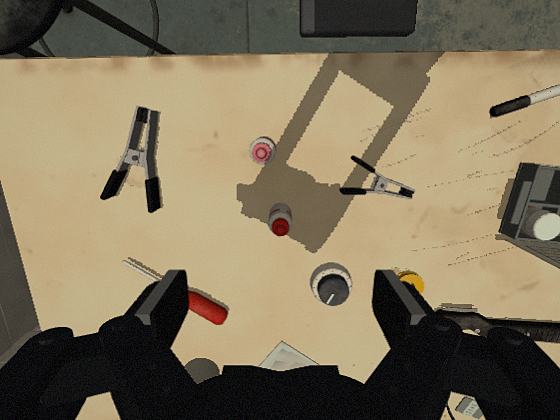

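```bash
cat >> h.py <<'E'
def caps(s,roi=(150,100,420,260)):
    x0,y0,x1,y1=roi; h=cv2.cvtColor(s['img'][y0:y1,x0:x1],cv2.COLOR_BGR2HSV)
    m=(((h[...,0]<6)|(h[...,0]>165))&(h[...,1]>85)&(h[...,2]>50)).astype(np.uint8)
    n,l,st,c=cv2.connectedComponentsWithStats(m); return [(c[i]+[x0,y0],st[i,4]) for i in range(1,n) if st[i,4]>40]
E
python3 - <<'E'
from h import *
import pickle
s=pickle.load(open('w2.pkl','rb'))
for c,a in caps(s): print(c.round(1),a,onz(s,c,70).round(1),onz(s,c,76).round(1))
for n,c,z in[('jaw',(413,192),12),('piv',(382,185),20),('h1',(353,158),24),('h2',(341,191),24)]: print(n,onz(s,c,z).round(1))
for x,y in((470,-256),(560,-238)): print(proj(s,[[x,y,0],[x,y,62],[x,y,82]]).round())
E
```

```text
[261.3 152. ] 279 [ 469.6 -271.2   70. ] [ 469.1 -270.9   76. ]
[280.1 226.5] 249 [ 561.8 -250.6   70. ] [ 559.8 -250.6   76. ]
jaw [533.3 -63.7  12. ]
piv [ 521.  -110.6   20. ]
h1 [ 483.4 -153.1   24. ]
h2 [ 527.6 -167.2   24. ]
[[275. 147.]
 [274. 152.]
 [274. 153.]]
[[289. 210.]
 [290. 223.]
 [291. 228.]]
```

The wrist view shows pink cap at (261,152) and red cap at (280,226), with the small clip's pin at about (382,185). Now picking the pink bottle.

>>> step_arm:
  targets:
    - [[-30,-15,-10,0,0,0],[-41,-21,-40,0,0,0],[-41,-21,-80,0,0,0],[-41,-21,-120,0,0,0],[-41,-21,-160,0,0,0],[-41,-21,-200,0,0,0],[-41,-21,-230,0,0,0],[-41,-21,-248,0,0,0],[-41,-21,-258,0,0,0],[-41,-21,-262,0,0,0],[-41,-21,-262,0,0,0]]

```text
time: 3.12
tool_pos: [468.4, -268.7, 60.9]
tcp_rot: [180.0, -0.0, 179.4]
ft_force: [0.2, 0.8, 0.5]
finger_gap: 85.1
grip_force: 0.0
```

>>> step_arm:
  targets:
    - [[0,0,0,0,0,0],[0,0,0,0,0,0],[0,0,0,0,0,0],[0,0,0,0,0,0],[0,0,0,0,0,0],[0,0,0,0,0,0],[0,0,0,0,0,0],[0,0,0,0,0,0]]
  fingers: 1
  newtons: 25

```text
time: 3.78
tool_pos: [468.6, -270.0, 61.8]
tcp_rot: [-179.9, 0.1, 179.3]
ft_force: [0.4, 0.7, 5.7]
finger_gap: 31.3
grip_force: 25.3
```

>>> step_arm:
  targets:
    - [[0,0,30,0,0,0],[0,0,70,0,0,0],[10,30,100,0,0,0],[15,70,100,0,0,-0.05],[20,110,100,0,0,-0.1],[25,150,100,0,0,-0.1],[30,190,100,0,0,-0.1],[35,230,100,0,0,-0.1],[40,270,100,0,0,-0.1],[45,310,100,0,0,-0.1],[50,350,100,0,0,-0.1],[55,385,100,0,0,-0.1]]

```text
time: 4.78
tool_pos: [522.6, 118.1, 160.7]
tcp_rot: [180.0, 0.0, 173.6]
ft_force: [0.2, -0.1, 0.1]
finger_gap: 31.0
grip_force: 25.0
```

>>> step_arm:
  targets:
    - [[5,35,0,0,0,0],[8,65,0,0,0,0],[10,87,0,0,0,0],[10,97,0,0,0,0],[10,97,0,0,0,0],[10,97,0,0,0,0]]

```text
time: 5.28
tool_pos: [532.7, 212.2, 160.4]
tcp_rot: [-180.0, -0.0, 173.6]
ft_force: [0.5, 0.0, -1.0]
finger_gap: 31.1
grip_force: 25.0
```

Run:
```python
from h import *
import pickle
s=vision.snapshot("wrist"); pickle.dump(s,open('w3.pkl','wb')); print(r.sense()['tool_pos'],s['eye'],s['attitude'])
x=np.array([.9934,-.115]);y=np.array([.115,.9934]);c=np.array([553.6,158.4])
P=[[*(c+a*x+b*y),34] for a,b in((-52,77),(-52,-77),(52,-77),(-48,73),(-48,27),(-2,27),(-2,73))]
im=s['img'].copy()
for p in proj(s,P): cv2.circle(im,tuple(int(v*8) for v in p),12,(0,255,0),-1,cv2.LINE_AA,3)
cv2.imwrite('pics/w3.png',im)
```

```text
[532.80484656 211.51627523 160.42934255] [460.70201001 219.81765378 282.38969293] [-1.67564952e+01  3.10576314e-02  8.36158504e+01]
```

View pics/w3.png

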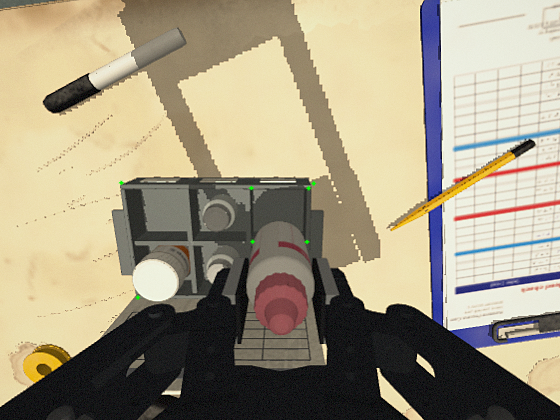

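The predicted crate corners (green) match the picture within about 2 mm, and the bottle hangs upright at (280,260). I lower it into the left cell.

>>> step_arm:
  targets:
    - [[1,0,-25,0,0,0],[1,0,-50,0,0,0],[1,0,-65,0,0,0],[1,0,-78,0,0,0],[1,0,-87,0,0,0],[1,0,-92,0,0,0],[1,0,-95.5,0,0,0],[1,0,-95.5,0,0,0],[1,0,-95.5,0,0,0]]

```text
time: 6.08
tool_pos: [534.9, 212.6, 66.3]
tcp_rot: [180.0, 0.1, 173.6]
ft_force: [0.0, -0.3, 0.6]
finger_gap: 30.9
grip_force: 25.0
```

>>> step_arm:
  targets:
    - [[0,0,0,0,0,0],[0,0,0,0,0,0],[0,0,0,0,0,0],[0,0,0,0,0,0],[0,0,15,0,0,0],[0,0,40,0,0,0],[0,0,75,0,0,0],[0,0,110,0,0,0],[0,-30,130,0,0,0],[0,-70,130,0,0,0]]
  fingers: -0.1

```text
time: 6.92
tool_pos: [537.0, 144.7, 202.1]
tcp_rot: [179.8, 0.6, 173.8]
ft_force: [0.7, -0.3, 0.2]
finger_gap: 47.1
grip_force: 0.0
```

>>> step_arm:
  targets:
    - [[25,-391,0,0,0,0],[25,-391,0,0,0,0],[25,-391,0,0,0,0],[25,-391,0,0,0,0],[25,-391,0,0,0,0],[25,-391,0,0,0,0],[25,-391,0,0,0,0],[25,-391,0,0,0,0],[25,-391,0,0,0,0],[25,-391,0,0,0,0],[25,-391,0,0,0,0],[25,-391,0,0,0,0]]
  fingers: -1

```text
time: 7.92
tool_pos: [558.7, -249.0, 194.9]
tcp_rot: [180.0, -0.0, 173.5]
ft_force: [-0.4, 1.3, -0.0]
finger_gap: 85.4
grip_force: 0.0
```

Run:
```python
from h import *
import pickle
s=vision.snapshot("wrist"); pickle.dump(s,open('w4.pkl','wb')); cv2.imwrite('pics/w4.png',s['img'])
print(r.sense()['tool_pos'])
for c,a in caps(s,(180,100,400,400)): print(c.round(1),a,onz(s,c,70).round(1))
t=vision.snapshot("side"); pickle.dump(t,open('t4.pkl','wb'))
for c,a in caps(t,(150,200,330,340)): print('side',c.round(1),a,onz(t,c,76).round(1))
```

```text
[ 558.85814286 -247.82645988  194.9005322 ]
[278.9 217.3] 576 [ 561.8 -250.7   70. ]
[198.8 343.3] 1052 [ 675.7 -339.3   70. ]
side [226.6 291.5] 130 [530.6 218.4  76. ]
```

>>> step_arm:
  targets:
    - [[0,0,-40,0,0,0],[0,0,-75,0,0,0],[0,0,-105,0,0,0],[0,0,-122,0,0,0],[0,0,-131,0,0,0],[0,0,-134.5,0,0,0],[0,0,-134.5,0,0,0]]

```text
time: 8.6
tool_pos: [559.2, -247.4, 60.8]
tcp_rot: [180.0, -0.0, 173.7]
ft_force: [-0.0, 0.1, 0.4]
finger_gap: 85.3
grip_force: 0.0
```

>>> step_arm:
  targets:
    - [[0,0,0,0,0,0],[0,0,0,0,0,0],[0,0,0,0,0,0],[0,0,0,0,0,0],[0,0,0,0,0,0],[0,0,0,0,0,0],[0,0,0,0,0,0],[0,0,0,0,0,0]]
  fingers: 1
  newtons: 25

```text
time: 9.27
tool_pos: [559.7, -248.9, 61.8]
tcp_rot: [-180.0, 0.1, 173.6]
ft_force: [0.1, 0.1, 6.2]
finger_gap: 30.8
grip_force: 25.4
```

>>> step_arm:
  targets:
    - [[0,0,30,0,0,0],[0,0,70,0,0,0],[-5,30,100,0,0,0],[-9,70,100,0,0,0],[-13,110,100,0,0,0],[-17,150,100,0,0,0],[-21,190,100,0,0,0],[-25,230,100,0,0,0],[-29,270,100,0,0,0],[-33,310,100,0,0,0],[-36,342,100,0,0,0],[-37,361,100,0,0,0]]

```text
time: 10.27
tool_pos: [520.9, 115.9, 160.5]
tcp_rot: [180.0, -0.0, 173.7]
ft_force: [1.0, 0.3, -0.4]
finger_gap: 30.5
grip_force: 25.0
```

>>> step_arm:
  targets:
    - [[0,0,0,0,0,0],[0,0,0,0,0,0],[0,0,-25,0,0,0],[0,0,-45,0,0,0],[0,0,-60,0,0,0],[0,0,-76,0,0,0],[0,0,-87,0,0,0],[0,0,-92,0,0,0],[0,0,-95.5,0,0,0],[0,0,-95.5,0,0,0],[0,0,-95.5,0,0,0]]

```text
time: 11.18
tool_pos: [522.7, 112.1, 66.0]
tcp_rot: [180.0, 0.1, 173.6]
ft_force: [-0.3, 0.8, 0.4]
finger_gap: 30.4
grip_force: 25.0
```

>>> step_arm:
  targets:
    - [[0,0,0,0,0,0],[0,0,0,0,0,0],[0,0,0,0,0,0],[0,0,0,0,0,0],[0,0,15,0,0,0],[0,0,40,0,0,0],[0,0,75,0,0,0],[0,0,110,0,0,0],[0,0,150,0,0,0],[0,-40,180,0,0,0],[0,-80,200,0,0,0],[0,-120,200,0,0,0]]
  fingers: -0.1

```text
time: 12.18
tool_pos: [523.7, 0.9, 269.7]
tcp_rot: [180.0, 0.4, 173.8]
ft_force: [1.1, 0.1, 0.2]
finger_gap: 47.2
grip_force: 0.0
```

>>> step_arm:
  targets:
    - [[-14,-137,-50,0,0,-1.738],[-14,-137,-50,0,0,-1.738],[-14,-137,-50,0,0,-1.738],[-14,-137,-50,0,0,-1.738],[-14,-137,-50,0,0,-1.738],[-14,-137,-50,0,0,-1.738],[-14,-137,-50,0,0,-1.738],[-14,-137,-50,0,0,-1.738],[-14,-137,-50,0,0,-1.738],[-14,-137,-50,0,0,-1.738],[-14,-137,-50,0,0,-1.738],[-14,-137,-50,0,0,-1.738]]
  fingers: -1

```text
time: 13.18
tool_pos: [508.0, -135.9, 214.3]
tcp_rot: [180.0, -0.0, 87.3]
ft_force: [-0.7, 1.2, 0.1]
finger_gap: 85.4
grip_force: 0.0
```

Run:
```python
from h import *
import pickle
s=vision.snapshot("wrist"); pickle.dump(s,open('w5.pkl','wb'))
print(r.sense()['tool_pos'],r.sense()['tcp_rot'],s['eye'],s['attitude'])
t=vision.snapshot("side"); u=vision.snapshot("scene")
cv2.imwrite('pics/m5.png',np.hstack([s['img'],cv2.resize(t['img'][190:330,160:300],(420,420),interpolation=cv2.INTER_CUBIC)])[:, 100:900] )
for c,a in caps(t,(150,200,330,340)): print('side',c.round(1),a,onz(t,c,76).round(1))
```

```text
[ 507.98031127 -135.85999279  214.35775955] [ 1.79997202e+02 -1.34678703e-03  8.67423328e+01] [512.1875429  -63.20566019 336.31131207] [-16.716201    -0.0622529   -2.72894477]
side [250.5 262. ] 102 [520.4 119.8  76. ]
side [226.6 291.5] 129 [530.6 218.2  76. ]
```

View pics/m5.png

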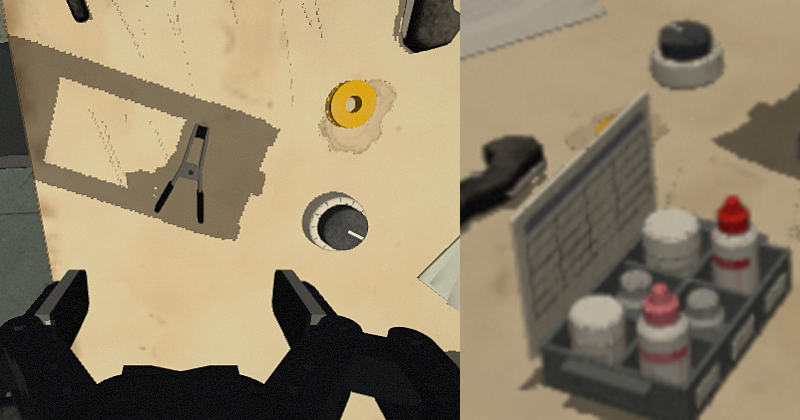

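Both bottles stand upright in their cells. The clip has its pin at (291,172), jaw tip at (303,125), and handle ends at (257,211) and (301,222).

Run:
```python
from h import *
import pickle
s=pickle.load(open('w5.pkl','rb'))
J,P,a,b=[onz(s,c,z)[:2] for c,z in(((303,125),22),((291,172),24),((257,211),22),((301,222),22))]
m=(a+b)/2; d=(J-m)/np.linalg.norm(J-m)
print(J,P,a,b,np.linalg.norm(J-m),np.linalg.norm(a-b),np.degrees(np.arctan2(d[1],d[0])),'grip',m+15*d,P-40*d)
g=cv2.cvtColor(s['img'],cv2.COLOR_BGR2GRAY)[115:230,240:320]
```

```text
[534.40704196 -67.59100131] [ 521.1253189  -111.97655508] [ 484.37514776 -151.18113257] [ 529.69089274 -165.3728787 ] 94.72744293944167 47.48602321451105 73.20329889053797 grip [ 511.36767041 -143.91696357] [ 509.56625181 -150.27000058]
```

>>> step_arm:
  targets:
    - [[1,-11,-20,0,0,-0.12],[1,-11,-50,0,0,-0.236],[1,-11,-80,0,0,-0.236],[1,-11,-80,0,0,-0.236],[1,-11,-80,0,0,-0.236],[1,-11,-80,0,0,-0.236]]

```text
time: 13.83
tool_pos: [509.7, -147.1, 135.9]
tcp_rot: [179.9, 0.0, 74.3]
ft_force: [0.2, -0.6, 0.0]
finger_gap: 85.3
grip_force: 0.0
```

>>> step_arm:
  targets:
    - [[0,-1,-35,0,0,0],[0,-1,-65,0,0,0],[0,-1,-85,0,0,0],[0,-1,-97,0,0,0],[0,-1,-104,0,0,0],[0,-1,-109,0,0,0],[0,-1,-109,0,0,0],[0,-1,-109,0,0,0]]

```text
time: 14.5
tool_pos: [510.1, -148.4, 26.8]
tcp_rot: [179.9, 0.0, 74.1]
ft_force: [0.1, -0.1, -0.2]
finger_gap: 85.4
grip_force: 0.0
```

>>> step_arm:
  targets:
    - [[0,0,0,0,0,0],[0,0,0,0,0,0],[0,0,0,0,0,0],[0,0,0,0,0,0],[0,0,0,0,0,0],[0,0,0,0,0,0],[0,0,0,0,0,0],[0,0,0,0,0,0],[0,0,0,0,0,0],[0,0,0,0,0,0]]
  fingers: 1
  newtons: 45

```text
time: 15.33
tool_pos: [510.7, -148.8, 27.5]
tcp_rot: [179.8, 0.0, 74.1]
ft_force: [-1.5, 0.4, 9.5]
finger_gap: 24.6
grip_force: 44.4
```

Run:
```python
from h import *
import pickle
s=vision.snapshot("wrist"); pickle.dump(s,open('w6.pkl','wb')); cv2.imwrite('pics/w6.png',s['img'])
print(r.sense()['tool_pos'],r.sense()['finger_gap'],r.sense()['ft_force'])
```

```text
[ 510.68118174 -148.76079937   27.438671  ] 24.268923744770117 [-0.89855583 -0.08877083 10.98705438]
```

>>> step_arm:
  targets:
    - [[0,0,10,0,0,0],[0,0,25,0,0,0],[0,0,50,0,0,0],[10,10,75,0,0,0.04],[25,30,90,0,0,0.09],[45,55,93,0,0,0.13],[62,75,93,0,0,0.16],[72,88,93,0,0,0.16],[74,90,93,0,0,0.16],[74,90,93,0,0,0.16],[74,90,93,0,0,0.16],[74,90,93,0,0,0.16]]

```text
time: 16.38
tool_pos: [582.2, -58.7, 118.1]
tcp_rot: [-179.9, 0.0, 83.3]
ft_force: [0.4, -0.5, -0.5]
finger_gap: 23.7
grip_force: 44.7
```

Run:
```python
from h import *
import pickle
q=r.sense(); print(q['tool_pos'],q['tcp_rot'],q['finger_gap'],q['grip_force'])
s=vision.snapshot("wrist"); pickle.dump(s,open('w7.pkl','wb')); print(s['eye'],s['attitude'])
cv2.imwrite('pics/w7.png',cv2.resize(s['img'],(800,600),interpolation=cv2.INTER_CUBIC))
e=np.array([599,70]);y=np.array([.115,.9934])
print(proj(s,[[*e,132],[*(e+100*y),132]]))
```

```text
[582.21128386 -58.68682158 118.12006007] [-1.79947259e+02  1.58372988e-02  8.32520542e+01] 23.737270764382945 44.670835733413696
[591.74388498  13.5662777  240.09136746] [-1.67277700e+01 -1.15494334e-02 -6.78006746e+00]
[[ 281.90958977  -91.30679444]
 [ 281.1188873  -703.88922078]]
```

View pics/w7.png

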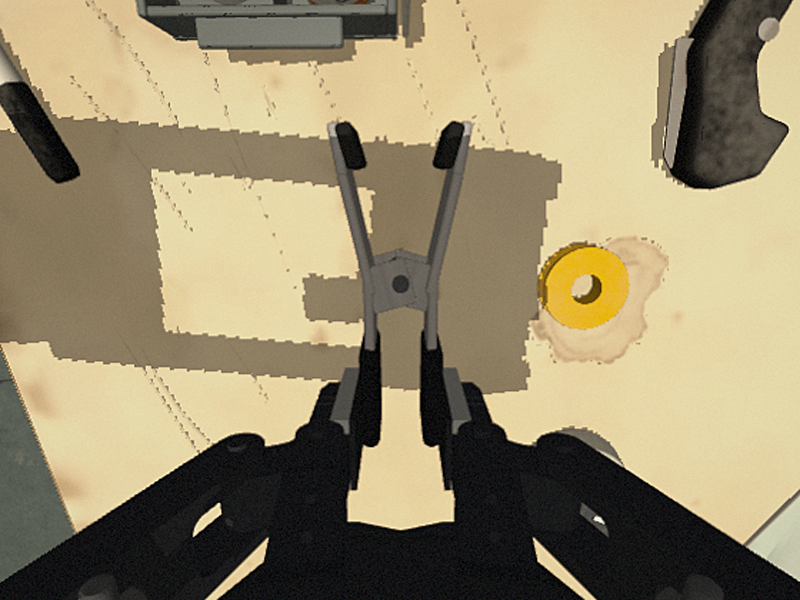

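All ten views are now used. This one shows the clip gripped and gaping symmetrically, with jaw tips at scaled (348,125) and (455,125). I advance partway so the card edge enters the camera's view, then check it numerically.

>>> step_arm:
  targets:
    - [[1,8,0,0,0,0],[2.5,18,0,0,0,0],[3.5,26,0,0,0,0],[4,30,0,0,0,0],[4,30,0,0,0,0],[4,30,0,0,0,0]]

```text
time: 16.93
tool_pos: [587.0, -27.4, 118.3]
tcp_rot: [-180.0, 0.0, 83.4]
ft_force: [-0.9, 0.2, -0.6]
finger_gap: 24.2
grip_force: 44.7
```

Run:
```python
from h import *
import pickle
q=r.sense(); print(q['tool_pos'],q['tcp_rot'],q['ft_force'])
s=vision.snapshot("wrist"); pickle.dump(s,open('w8.pkl','wb'))
e=np.array([599,70]);y=np.array([.115,.9934])
print(proj(s,[[*e,132],[*(e+10*y),132],[*e,105]]).round(1))
g=cv2.cvtColor(s['img'],cv2.COLOR_BGR2GRAY)
for row in range(0,70,5): print(row,g[row,220:345:3])
```

```text
[586.98961555 -27.40301308 118.30561094] [-1.79994499e+02  7.97251818e-03  8.33586149e+01] [-0.91478592  0.16643311 -0.61246992]
[[279.   35.5]
 [278.9  -1.9]
 [279.2  53.7]]
0 [232 233 235 232 232 234 234 232 232 233 234 230 234 165 131 132 111 121
 101 160 127 237 179 107 123 218 126 209 208 210 208 206 210 205 210 206
 205 206 206 207 207 207]
5 [236 234 233 234 234 234 234 233 236 234 235 227 231 199 114 130 112 123
  97 235 186 236 185 108 124 179 209 210 168 208 211 207 209 206 205 208
 204 204 210 208 206 208]
10 [234 233 234 234 236 235 234 233 234 234 234 233 232 205  55 130 116 122
 104 238 226 235 123 111 120 175 203 162 215 211 210 209 209 208 209 209
 205 207 208 208 207 211]
15 [234 234 235 236 236 235 237 234 234 235 237 232 230 192  77 100 116 124
 106 229 226 232 229 119 121 171 206 208 201 174 207 209 209 206 205 207
 208 209 209 209 212 211]
20 [234 234 235 235 234 234 233 234 234 234 235 232 235 190  87  70 117 127
 111 157 220 232 231 123 119 112 209 209 210 213 209 206 211 210 208 210
 211 209 210 210 212 211]
25 [235 236 235 236 234 234 235 236 233 234 233 232 
[... 822 characters left out ...]

50 [189 192 188 193 189 173 118  95  98  95  88  87  78  51  73 139 127 125
 113 224  93  92  92 110 122 110 210 211 208 213 207 208 177 200 212 210
 209 213 211 211 211 207]
55 [ 95  95  85  95  99  96 103  94  91  77  78  69  59 111 136 136 141 122
 115 118 101  96 102 121 120 171 211 212 212 214 209 210 192 201 207 208
 210 208 208 209 207 205]
60 [139  76  76  85  88  89  81  90  73  48  55 112 138 135 135 136 139 123
 116 112  97  94 111 123 122 217 213 212 209 211 209 212 207 161 212 211
 209 207 211 207 207 205]
65 [124 123 122 122 129 128 111 129 125 126 126 129 126 125 126 126 107 121
 116 118  92  89 123 125 124 222 210 212 212 210 208 212 207 209 210 209
 209 207 209 207 208 207]
```

>>> step_arm:
  targets:
    - [[1,6,0,0,0,0],[2,13,0,0,0,0],[3,20,0,0,0,0],[3.5,26,0,0,0,0],[4,30,0,0,0,0],[4,30,0,0,0,0],[4,30,0,0,0,0],[4,30,0,0,0,0]]

```text
time: 17.65
tool_pos: [591.0, 2.0, 118.3]
tcp_rot: [-180.0, 0.0, 83.3]
ft_force: [-1.1, -1.1, -1.4]
finger_gap: 24.1
grip_force: 44.7
```

Run:
```python
from h import *
import pickle
q=r.sense(); print(q['tool_pos'],q['tcp_rot'],q['ft_force'],q['finger_gap'],q['grip_force'])
s=vision.snapshot("wrist"); cv2.imwrite('pics/w9.png',s['img'])
y=np.array([.115,.9934]);e=np.array([600,69.6])
print(proj(s,[[*e,132],[*(e+15*y),105]]).round(1))
g=cv2.cvtColor(s['img'],cv2.COLOR_BGR2GRAY)
for row in range(64,165,5): print(row,' '.join('%3d'%v for v in g[row,226:340:3]))
```

```text
[590.98182991   2.02503082 118.30501937] [-1.79999544e+02  9.24302558e-03  8.33101568e+01] [-1.1436226  -1.11882563 -1.40741751] 24.1218157704393 44.67036008834839
[[280.5 136. ]
 [280.2  94.6]]
64 240 241 241 240 241 242 242 241 241 239 241 207  94 111 106 128  83 187 238 236 115 128 128 225 218 215 192 217 220 218 219 216 218 219 217 218 217 218
69 242 241 242 243 242 240 241 241 242 240 239 208  83  72 137 130  85 181 239 237 116 125 128 229 218 218 156 219 221 219 218 219 218 220 219 220 220 219
74 241 240 242 242 242 241 241 243 242 240 239 205  89  71  65 129  89 182 238 231 116 123 157 225 218 216 219 224 219 221 219 218 218 218 221 217 222 217
79 241 240 241 243 242 241 242 242 242 238 239 208  88  68  81 128  72 177 238 235 115 128 117 218 218 214 221 184 220 219 221 218 218 219 220 219 221 221
84 242 243 228 242 253 202 243 244 242 239 240 173  95  58 129 137  76 183 240 235 112 128 122 222 218 221 219 219 223 178 180 196 236 203 205 222 219 218
89 242 155 191  22  36  39  32  93 244 241 189  93  79  80  83 132  69 172 242 235 116 130 124 223 217 219 219 220 191   9  38  41
[... 1662 characters left out ...]
 131 130 130 132 129 131 131 135  82  69 104 110 119 135 137 136 139 135 136
149 154 223 219 216 217 196 105 110  67 116 128 130 132 132 132 132 134 135 134 130 132 130 132 130 133 130 138  65  78 111 104 139 132 134 138 137 137 135
154 220 205 223 216 219 221  86 110  92  61 131 130 134 131 137 131 134 131 132 130 129 131 131 133 133 130 111  72  98 112  99 137 135 134 134 140 133 131
159 222 219 216 218 216 217 184 110 105  70 105 133 132 130 133 133 135 135 133 135 133 134 132 129 130 131  66  66 107 105 127 137 136 135 136 133 134 133
164 222 221 221 214 218 217 224 102 110  75  61 132 131 130 130 134 133 132 133 132 130 133 132 131 132 134  67  85 111  93 138 133 138 133 134 136 134 137
```

The card sits centred between the jaws: card columns 277–284, inner lips at about 250 and 310. The tips are about 15 mm past the edge. I hand in.

```bash
python3 -c "
from h import *
print(r.hand_in())"
```

```text
the job is handed in; nothing more can be done
None
```

I handed the job in at about 18 s. Both bottles stand upright in the front cells. The clip is held fully open around the card's right-hand edge, with the card centred between the jaws and the tips about 15 mm in; the judge's verdict was not shown.

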